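Set the proofing bench for wash-up

TASK

Get the proofing bench ready for wash-up: first lift the red handled wash can off the round stand and set it upright in the middle of the black drip mat, then pile all the ink tins flat in one centred stack on the freed stand. Also slide each standing printing block up against the near edge of the steel slab and tip it over that edge, so that it lies flat on the slab, square to the edge, patterned face up, with only its foot end sticking out a little. Leave the ink jar, the ink roller and the ink knife where they are.

Things in the scene. Friction and masses are not known exactly. Their poses are not given: they have to be found in the camera images.
- slab: fixed steel wash slab lying on the bench, 120 (x) x 270 (y) x 12 mm high; origin at the centre of its underside; its -x long edge faces the robot and is the low stop (12 mm high, at x = -60 mm)
- stand: fixed round dark steel stand, about 94 mm across at the foot, flat top 90 mm across and 18 mm above the bench; origin at the centre of its underside on the bench
- stand_top (a point): centre of the flat top of the stand, 18 mm above the bench
- mat: fixed black rubber drip mat, 150 x 150 x 4 mm, flat on the bench; origin at the centre of its underside
- can: loose red wash can with a yellow band, 72 mm across, about 0.35 kg, at first standing on the stand; body with sloped shoulder to 84 mm and a brass cap to 95 mm, over it a rigid bridge handle; origin at the centre of its underside, z up
- can_handle (a point): centre of the can's black handle bar, 131 mm above the can's underside; the bar is 64 mm long along the can's y, 12 mm wide (x), 10 mm high, held by thin steel uprights at y = +-30 mm; 30 mm of free space between its underside and the cap
- ink_jar: bystander: closed amber ink jar, 66 mm across, 85 mm high; origin at the centre of its underside
- brayer: bystander: hand ink roller lying flat, rubber roller 90 mm long, wooden handle to its +x; origin under the roller on the bench
- knife: bystander: ink knife lying flat on the bench, 210 mm long, steel blade along its +x, dark wooden handle along its -x; origin under where they meet
- block0: loose wooden printing block, 36 (x) x 48 (y) x 90 mm (z), about 0.16 kg; at first standing upright 20 to 40 mm in front of the slab's -x edge; its patterned printing face (blue with a round ornament) is the -x side, turned away from the slab; origin at the centre of the end it first stands on, z along its 90 mm length
- block0_mid (a point): centre of block0
- block0_face (a point): centre of the patterned face of block0, 18 mm from the block's centre toward its -x
- block1: loose wooden printing block, 36 (x) x 48 (y) x 90 mm (z), about 0.16 kg; at first standing upright 20 to 40 mm in front of the slab's -x edge; its patterned printing face (red with a diamond ornament) is the -x side, turned away from the slab; origin at the centre of the end it first stands on, z along its 90 mm length
- block1_mid (a point): centre of block1
- block1_face (a point): centre of the patterned face of block1, 18 mm from the block's centre toward its -x
- block2: loose wooden printing block, 36 (x) x 48 (y) x 90 mm (z), about 0.16 kg; at first standing upright 20 to 40 mm in front of the slab's -x edge; its patterned printing face (green with four bars) is the -x side, turned away from the slab; origin at the centre of the end it first stands on, z along its 90 mm length
- block2_mid (a point): centre of block2
- block2_face (a point): centre of the patterned face of block2, 18 mm from the block's centre toward its -x
- tin0: loose flat closed ink tin with a blue lid, a disc 58 mm across and 20 mm high, about 0.09 kg; may be absent; origin at the centre of its underside, z up through the lid
- tin1: loose flat closed ink tin with a yellow lid, a disc 58 mm across and 20 mm high, about 0.09 kg; may be absent; origin at the centre of its underside, z up through the lid
- tin2: loose flat closed ink tin with a red lid, a disc 58 mm across and 20 mm high, about 0.09 kg; may be absent; origin at the centre of its underside, z up through the lid
- tin3: loose flat closed ink tin with a green lid, a disc 58 mm across and 20 mm high, about 0.09 kg; may be absent; origin at the centre of its underside, z up through the lid
Mind the look-alikes: they are no part of the job. Leave any turquoise look-alike of the block1 alone.

How it is judged (in metres and radians):
On the way:
1. the wash can stands upright on the drip mat (horizontal distance between can and mat below 0.035 m and height (world z) of can below 0.009 m and angle between can's own z axis and vertical below 0.08 rad), for 0.2 s.
At the end, for the whole second after the job is handed in: Can upright, centre within 35 mm of the mat's centre; all tins flat in one stack, each within 12 mm of the stand's axis; all blocks flat within the slab's length, patterned face up, foot end at most 30 mm out over the slab's -x edge, within 0.25 rad of square to it; all at rest (all of step 1 and linear speed of each of can, tin0, tin1, tin2, tin3, block0, block1, block2 below 0.02 m/s and angular speed of each of can, tin0, tin1, tin2, tin3, block0, block1, block2 below 0.2 rad/s and horizontal distance between each of tin0, tin1, tin2, tin3 and stand_top below 0.012 m and height (world z) of each of tin0, tin1, tin2, tin3 above 0.014 m and (angle between tin0's own z axis and vertical below 0.08 rad or angle between tin0's own z axis and vertical above 3.06 rad) and (angle between tin1's own z axis and vertical below 0.08 rad or angle between tin1's own z axis and vertical above 3.06 rad) and (angle between tin2's own z axis and vertical below 0.08 rad or angle between tin2's own z axis and vertical above 3.06 rad) and (angle between tin3's own z axis and vertical below 0.08 rad or angle between tin3's own z axis and vertical above 3.06 rad) and height (world z) of block0_face between 0.043 and 0.052 m and height (world z) of block0_mid between 0.026 and 0.034 m and x of block0_mid in the frame of slab between -0.045 and 0.03 m and y of block0_mid in the frame of slab between -0.115 and 0.115 m and angle between the z axis of each of block0, block1, block2 and the x axis of slab, either way round below 0.25 rad and height (world z) of block1_face between 0.043 and 0.052 m and height (world z) of block1_mid between 0.026 and 0.034 m and x of block1_mid in the frame of slab between -0.045 and 0.03 m and y of block1_mid in the frame of slab between -0.115 and 0.115 m and height (world z) of block2_face between 0.043 and 0.052 m and height (world z) of block2_mid between 0.026 and 0.034 m and x of block2_mid in the frame of slab between -0.045 and 0.03 m and y of block2_mid in the frame of slab between -0.115 and 0.115 m); the robot touches nothing.
It fails at once if the ink jar is moved more than 30 mm (distance of ink_jar from where it was at the start of the episode above 0.03 m).
It fails at once if the ink roller is moved more than 30 mm (distance of brayer from where it was at the start of the episode above 0.03 m).
It fails at once if the ink knife is moved more than 30 mm (distance of knife from where it was at the start of the episode above 0.03 m).
Of tin0, tin1, tin2, tin3 only 2 to 4 are there at a start; the rules pass over those that are not, and their reading is None.
At some moment in a run one of tin0, tin1, tin2, tin3 may be knocked a few centimetres aside while the robot is not near it.
Once in a run the grip may slacken for a moment while it holds something.
It also fails if it takes over 210 s, if anything falls off the work surface, if the arm or the gripper's body presses on something with over 40 N, if the wrist force passes 120 N, or if a joint passes its speed limit or range.

ROBOT

A 6-joint arm with a two-finger parallel gripper is mounted at the origin on the work surface. World frame = base frame: x ahead of the robot, y to its left, z up, the work surface at z = 0. Lengths are in m, angles in degrees, forces in N, time in s.
With the tool pointing down it reaches from about 0.4 to 0.825 m from the base axis. Payload 7 kg.
Tool frame: the origin (TCP) lies at the very end of the fingers, on their centre line; the grasp point (between the pads) lies 19 mm behind it; z points along the fingers, y is the line along which they close (so a half turn about z gives the same grasp; the last joint's range is limited). The gripper opens to 88 mm and grips with 3 to 60 N. Pads are 19 mm wide; open, the fingers measure 130 mm over their backs; the gripper's body (78 mm by 193 mm) begins 47 mm behind the grasp point.
Start: joints at [-48.237, 20.546, 0.682, 0, -70.136, -16.507], TCP at [0.288, -0.61, 0.227] pointing down, gripper open.
Joint ranges: [-176.03, 176.03], [-82.01, 121.73], [-58.28, 71.71], [-173.87, 95.51], [-174.79, -0.11], [-173.66, 173.66]. Speed limits (degrees/s): [136.94, 136.94, 172.46, 180, 180, 180].

INTERFACE

Orientations are given as [roll, pitch, yaw] about the fixed x, y, z axes, in that order (R = Rz(yaw) Ry(pitch) Rx(roll)).
In Python, from plant import r gives the robot as it stands. The module is installed in compiled form; this text tells all that it offers.
- The arm moves only by the tool jog_arm, never from a script. Its arguments are lists of equal length, an entry for each row: "travel": the shift along the tool's x, y, z each as a share of 50 cm, from -1 to 1, a list of three; "dr": the turn, a rotation vector about the tool's x, y, z each as a share of 360 degrees, from -1 to 1, a list of three; "claw": the opening, from 0 (shut) to 1 (fully open). A call has exactly 10 rows; each row is the pose to reach, as a shift and turn from the pose commanded when the call began, along the tool's axes at that moment, turning the shorter way round; what a row does not reach only later rows make up. A row lasts 1/8 s, in which the tool goes at most 62.5 mm and 10.7 degrees, less where a joint would pass 70% of its speed; a pose out of reach is approached as far as the arm can. A call with a number of a shift or a turn outside -1 to 1 is refused whole. A call with a gripper value outside its range is refused whole. The fingers move at their own pace and stop on an object; "newtons" is the grip in N (left out, the last holds). Time passes only in rows, so rows that repeat a pose let the fingers close, or fill a call up. It gives the time, the measured TCP pose, the force, the opening and the grip force at its end, in the units of the state.
- r.get_state(): the state, without advancing time (a new reading comes with each control period).
- r.capture(name): name is "scene" or "top"; returns a dict with "pixels" (384x512x3 uint8, red, green, blue), "range_z" (384x512 float32, m along the optical axis (not along the pixel's ray), 0 where there is no reading), "fx", "fy", "cx", "cy" (pixels), "position" and "attitude" of the camera in the world. Camera axes: x right, y up, looking along -z (the intrinsics and any distortion apply to the point x, -y, -z); pixel columns grow to the right and rows downward; lengths in m; the calibration is good to about 2 mm. A picture is of the moment at which its call begins.
- r.close_job(): hands the job in; it is judged then, once.
Trained networks look in the newest picture that a camera, given by its name, has taken for a name from the list of things; names that differ only in an ending like _2 or _b are one class to them, and where a whole thing is asked for, a point or a joint stands for the part that bears it (a point fixed in the world has none). Each returns a list of dicts, best first, with "conf" (0 to 1); they miss things now and then, are a little off and sometimes report something else, mostly with a low value. They report only what shows in the picture. A call takes as long as a camera call. They do not tell look-alikes from the thing itself.
- r.boxes_of(name, camera): "extent" ([left, top, right, bottom] in pixels, round what is visible of it).
- r.regions_of(name, camera): "pixels" (384x512 bool, what is visible of it) and "extent" ([left, top, right, bottom] in pixels, round what is visible of it).
- r.tip_of(name, camera): "at" ([column, row] in pixels: a listed point, or the origin of a listed thing).
The state is a dict: "time_s": time; "joints": joint angles; "qd": joint speeds; "joint_torque": joint torques, N m; "tcp_pos": TCP position; "eef_rot": TCP orientation; "contact_force": force on the tool from outside, world axes, zero at the start; "moment": the same for the moment, N m; "gripper_width": finger opening in m; "gripper_force": force on a finger pad.
Only numpy, scipy, OpenCV 4.12 (cv2) and the standard library are available. Lean on these libraries where they do the work, as an engineer would, in place of code of your own. Each camera call takes 0.05 s, during which the arm holds its last target. There are 200 camera calls.

## Working session

There is one attempt and no reset: what is moved stays moved. The work goes in short steps, Python scripts to look and compute and a tool call to move; the robot and the scene stay as the last step left them, time stands still between calls to the robot, and variables do not carry over. Pictures are saved under pics/ and viewed, at most 14 in all, crops included, and the job is handed in when it is done.

Besides the shell and the picture viewer there is one more tool, called after ">>>" by a JSON object that holds its "method" and its "body", one argument or row to a line. jog_arm: Moves the arm, as the interface text tells. Its arguments: {"type":"object","properties":{"travel":{"type":"array"},"dr":{"type":"array"},"claw":{"type":"array"},"newtons":{"type":"number"}},"required":["travel","dr","claw"]}

```bash
mkdir -p pics; cat > h.py <<'E'
import numpy as np, cv2
from plant import r
from scipy.spatial.transform import Rotation as R
def cap(n):
    c=r.capture(n); return c
def att(c):
    a=np.array(c["attitude"],float)
    if a.shape==(3,3): return a
    if a.size==4: return R.from_quat(a).as_matrix()
    return R.from_euler('xyz',a,degrees=True).as_matrix()
def cloud(c):
    z=c["range_z"]; v,u=np.mgrid[0:384,0:512]
    p=np.stack([(u-c["cx"])/c["fx"]*z,-(v-c["cy"])/c["fy"]*z,-z],-1)
    return p@att(c).T+np.array(c["position"])
def save(c,name): cv2.imwrite(f"pics/{name}.png",c["pixels"][...,::-1])
E
python3 - <<'E'
from h import *
print(r.get_state())
for n in("scene","top"):
    c=cap(n); save(c,n+"0"); print({k:(v if k not in("pixels","range_z") else v.shape) for k,v in c.items()})
    P=cloud(c); np.save(n+"0.npy",P)
    for t in "slab stand mat can can_handle ink_jar brayer knife block0 block1 block2 tin0 tin1 tin2 tin3".split():
        for d in r.regions_of(t,n)[:3]:
            m=d["pixels"]&(c["range_z"]>0)
            if m.sum()<5: continue
            q=P[m]; print(n,t,round(d["conf"],2),np.array(d["extent"]).astype(int),"med",np.median(q,0).round(3),"lo",np.percentile(q,3,0).round(3),"hi",np.percentile(q,97,0).round(3))
E
```

```text
{'time_s': 0.0, 'joints': array([-4.82372471e+01,  2.05906675e+01,  6.32454330e-01, -2.12430153e-02,
       -7.01359003e+01, -1.65065476e+01]), 'qd': array([-0.00826568, -0.00751192,  0.07475321, -0.01566314,  0.05759911,
        0.08243868]), 'joint_torque': array([-7.88811303e-04, -5.82711804e+01,  2.93048912e+01,  6.99688956e+00,
        6.85538747e-03, -1.83685670e-04]), 'tcp_pos': array([ 0.28775803, -0.61003063,  0.2256178 ]), 'eef_rot': array([ 1.79904091e+02, -7.59603556e-03, -1.54751023e+02]), 'contact_force': array([-0.06154741, -0.54442217,  0.22982064]), 'moment': array([0.00657968, 0.01118476, 0.01092933]), 'gripper_force': 0.0, 'gripper_width': 0.08777542659135722}
{'pixels': (384, 512, 3), 'range_z': (384, 512), 'fx': 496.0816964053901, 'fy': 496.0816964053901, 'cx': 253.80895846640092, 'cy': 190.74694692220598, 'position': array([1.33561844, 0.56755766, 0.97338996]), 'attitude': array([ 46.21287106,   0.88084641, 127.91708512])}
scene slab 0.78 [267 217 385 308] med [0.644 0.237 0.012] lo [0.581 0.101 0.005] hi [0.699 0.355 0.015]
scene stand 0.74 [160 163 195 183] me
[... 6116 characters left out ...]
  0.016] hi [ 0.472 -0.244  0.024]
top tin2 0.92 [372 252 396 276] med [ 0.473 -0.372  0.02 ] lo [ 0.448 -0.4    0.006] hi [ 0.495 -0.346  0.024]
top tin2 0.88 [240 256 262 275] med [ 0.469 -0.038  0.02 ] lo [ 0.442 -0.063 -0.001] hi [ 0.494 -0.012  0.024]
top tin2 0.79 [327 266 356 286] med [ 0.445 -0.269  0.02 ] lo [ 0.421 -0.295  0.016] hi [ 0.472 -0.244  0.024]
top tin3 0.92 [372 252 396 276] med [ 0.473 -0.372  0.02 ] lo [ 0.448 -0.4    0.006] hi [ 0.495 -0.346  0.024]
top tin3 0.88 [240 256 262 275] med [ 0.469 -0.038  0.02 ] lo [ 0.442 -0.063 -0.001] hi [ 0.494 -0.012  0.024]
top tin3 0.79 [327 266 356 286] med [ 0.445 -0.269  0.02 ] lo [ 0.421 -0.295  0.016] hi [ 0.472 -0.244  0.024]
```

View pics/top0.png

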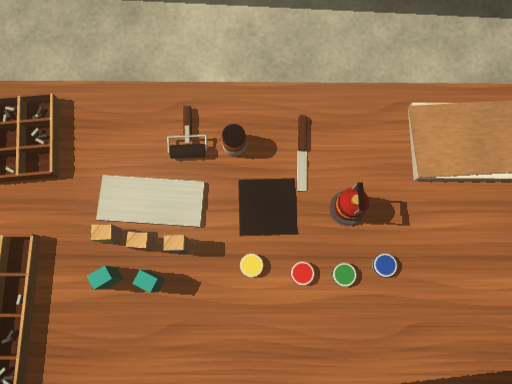

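View pics/scene0.png

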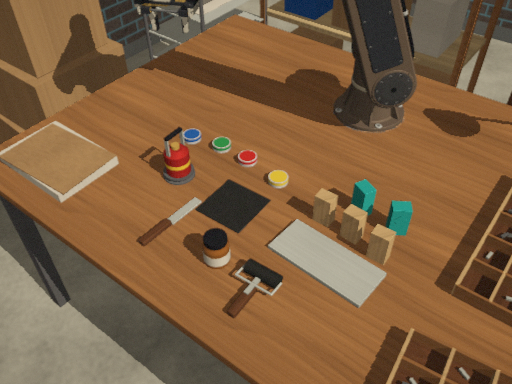

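The top view shows four tins: yellow (252,265), red (303,273), green (345,275) and blue (386,265). The can is on the stand at (350,203). Three wooden blocks stand at (102,233), (139,240) and (175,243) in front of the slab at (150,200). Two turquoise decoys are at (102,278) and (147,281). Next I'll take exact poses from depth.

```bash
cat >> h.py <<'E'
def rect(q):
    (c,s,a)=cv2.minAreaRect((q[:,:2]*1000).astype(np.float32)); return np.round(c,1),np.round(s,1),round(a,1)
def sel(P,x,y,z):
    q=P.reshape(-1,3); m=(q[:,0]>x[0])&(q[:,0]<x[1])&(q[:,1]>y[0])&(q[:,1]<y[1])&(q[:,2]>z[0])&(q[:,2]<z[1]); return q[m]
def show(T,S,n,x,y,z):
    for k,P in(("top",T),("scene",S)):
        q=sel(P,x,y,z)
        if len(q)>6: print(n,k,len(q),rect(q),"circ",np.round(np.array(cv2.minEnclosingCircle((q[:,:2]*1000).astype(np.float32))[0]),1),"mean",q.mean(0).round(4))
E
python3 - <<'E'
from h import *
T=np.load("top0.npy");S=np.load("scene0.npy")
f=lambda *a:show(T,S,*a)
f("slab",(.565,.72),(.08,.38),(.0085,.0155))
f("mat",(.53,.72),(-.17,.01),(.0025,.007))
f("stand",(.55,.68),(-.34,-.22),(.013,.022))
f("canbody",(.55,.68),(-.34,-.22),(.03,.08))
f("cap",(.55,.68),(-.34,-.22),(.107,.118))
f("handle",(.55,.68),(-.35,-.2),(.142,.165))
for n,y in(("y",-.037),("r",-.15),("g",-.268),("b",-.373)):
    f("tin"+n,(.4,.53),(y-.048,y+.048),(.016,.027))
for n,y in((0,.13),(1,.235),(2,.32)): pass
q=sel(T,(.49,.6),(.1,.37),(.084,.097)); 
for k,P in(("T",T),("S",S)):
    q=sel(P,(.48,.6),(.08,.37),(.084,.097)); l,lab=cv2.partitionSquares if 0 else (0,0)
    im=np.zeros((200,400),np.uint8); ij=((q[:,0]-.45)*1000).astype(int),((q[:,1])*1000).astype(int); im[ij]=1
    im=cv2.morphologyEx(im,cv2.MORPH_CLOSE,np.ones((7,7)))
    n,L=cv2.connectedComponents(im)
    for i in range(1,n):
        w=q[L[ij]==i]
        if len(w)>20: print("block",k,len(w),rect(w),w.mean(0).round(4))
for n,y in(("D0",.207),("D1",.318)): f(n,(.38,.485),(y-.06,y+.055),(.084,.097))
E
```

```text
slab top 4308 (array([635.2, 225.8]), array([271. , 120.4]), 86.3) circ [636.4 225.1] mean [0.6341 0.225  0.0118]
slab scene 4129 (array([636.8, 224.6]), array([271.8, 124.4]), 86.5) circ [636.  224.9] mean [0.6394 0.2325 0.0118]
mat top 2428 (array([625.2, -80.2]), array([188.6, 180.3]), 0.3) circ [624.1 -85.5] mean [ 0.6219 -0.0821  0.0044]
mat scene 1705 (array([625.1, -80.4]), array([178.8, 189.8]), 89.8) circ [624.9 -82.8] mean [ 0.6286 -0.0806  0.0045]
stand top 216 (array([ 610.1, -279.1]), array([88.4, 65.2]), 40.5) circ [ 618.  -287.5] mean [ 0.6015 -0.2747  0.018 ]
stand scene 157 (array([ 628.1, -280. ]), array([67.1, 88.6]), 50.6) circ [ 620.6 -287.9] mean [ 0.6358 -0.273   0.018 ]
canbody top 146 (array([ 606.3, -270.1]), array([71.5, 32.2]), 38.7) circ [ 616.4 -282.7] mean [ 0.6015 -0.2637  0.0564]
canbody scene 339 (array([ 634. , -271.5]), array([39.1, 71.7]), 51.1) circ [ 624.5 -283.2] mean [ 0.639  -0.2664  0.0554]
cap top 69 (array([ 618.3, -282.3]), array([62.9, 15. ]), 4.5) circ [ 618.4 -284.6] mean [ 0.618  -0.2831  0.1121]
cap scene 75 (array([ 623.3, -286. ]),
[... 1511 characters left out ...]
894]
block S 223 (array([519.9, 146. ]), array([41.3, 49.2]), 1.1) [0.5215 0.1467 0.0893]
block S 243 (array([526.9, 233.7]), array([49.7, 42.1]), 87.4) [0.528  0.2347 0.0896]
block S 267 (array([544.7, 319.6]), array([39.2, 48.3]), 3.2) [0.5457 0.3203 0.0894]
D0 top 337 (array([428.7, 209.5]), array([48.2, 36. ]), 65.1) circ [428.8 210. ] mean [0.4285 0.2091 0.0896]
D0 scene 209 (array([431.4, 208.7]), array([51.7, 39.2]), 62.6) circ [430.8 209. ] mean [0.4325 0.2093 0.0892]
D1 top 344 (array([436.4, 316.1]), array([37.3, 48.1]), 32.5) circ [436.2 316.2] mean [0.4363 0.3155 0.0897]
D1 scene 238 (array([438.8, 315.5]), array([45.9, 48.3]), 31.7) circ [437.  314.6] mean [0.4402 0.316  0.0894]
```

>>> {"method": "jog_arm", "body": {
  "travel": [
    [-0.11,0.038,0],
    [-0.22,0.076,0],
    [-0.33,0.114,0],
    [-0.44,0.152,0],
    [-0.55,0.19,0],
    [-0.66,0.228,0],
    [-0.77,0.266,0],
    [-0.877,0.303,0],
    [-0.877,0.303,0],
    [-0.877,0.303,0]
  ],
  "dr": [
    [0,0,0.01],
    [0,0,0.02],
    [0,0,0.03],
    [0,0,0.04],
    [0,0,0.05],
    [0,0,0.06],
    [0,0,0.07],
    [0,0,0.07],
    [0,0,0.07],
    [0,0,0.07]
  ],
  "claw": [0.5,0.5,0.5,0.5,0.5,0.5,0.5,0.5,0.5,0.5],
  "newtons": 30
}}

```text
time_s: 2.85
tcp_pos: [0.6199, -0.286, 0.2263]
eef_rot: [180.0, -0.0, -179.9]
contact_force: [-0.5, -0.0, 0.1]
gripper_width: 0.0438
gripper_force: 0.0
```

>>> {"method": "jog_arm", "body": {
  "travel": [
    [0,0,0.07],
    [0,0,0.13],
    [0,0,0.17],
    [0,0,0.19],
    [0,0,0.19],
    [0,0,0.19],
    [0,0,0.19],
    [0,0,0.19],
    [0,0,0.19],
    [0,0,0.19]
  ],
  "dr": [
    [0,0,0],
    [0,0,0],
    [0,0,0],
    [0,0,0],
    [0,0,0],
    [0,0,0],
    [0,0,0],
    [0,0,0],
    [0,0,0],
    [0,0,0]
  ],
  "claw": [0.5,0.5,0.5,0.5,0.5,0,0,0,0,0],
  "newtons": 40
}}

```text
time_s: 4.1
tcp_pos: [0.6199, -0.2865, 0.1319]
eef_rot: [-180.0, 0.0, -179.9]
contact_force: [-0.5, -0.1, 1.5]
gripper_width: 0.0113
gripper_force: 39.8
```

>>> {"method": "jog_arm", "body": {
  "travel": [
    [0,0,-0.05],
    [0,0,-0.1],
    [0,0.03,-0.12],
    [-0.003,0.09,-0.12],
    [-0.005,0.16,-0.12],
    [-0.008,0.23,-0.12],
    [-0.01,0.3,-0.12],
    [-0.01,0.36,-0.12],
    [-0.01,0.4,-0.12],
    [-0.01,0.412,-0.12]
  ],
  "dr": [
    [0,0,0],
    [0,0,0],
    [0,0,0],
    [0,0,0],
    [0,0,0],
    [0,0,0],
    [0,0,0],
    [0,0,0],
    [0,0,0],
    [0,0,0]
  ],
  "claw": [0,0,0,0,0,0,0,0,0,0]
}}

```text
time_s: 5.35
tcp_pos: [0.6244, -0.0789, 0.1911]
eef_rot: [180.0, -0.0, -179.9]
contact_force: [-0.1, -0.2, -2.2]
gripper_width: 0.0114
gripper_force: 39.8
```

```bash
python3 - <<'E'
from h import *
S=cloud(cap("scene"));c=cap("top");T=cloud(c);save(c,"t1")
f=lambda *a:show(T,S,*a)
f("stand",(.55,.7),(-.36,-.21),(.013,.022))
f("canbody",(.55,.70),(-.16,0),(.06,.11))
for n,y in(("y",-.037),("r",-.15),("g",-.268),("b",-.373)):
    f("tin"+n,(.39,.54),(y-.05,y+.05),(.016,.027))
q=sel(S,(.5,.75),(-.16,0),(.02,.15)); print(np.percentile(q[:,2],[0,1,2,5]))
E
```

```text
stand top 909 (array([ 617.5, -288.5]), array([88.9, 87.3]), 86.4) circ [ 618.3 -288.7] mean [ 0.6176 -0.2883  0.0178]
stand scene 493 (array([ 621.9, -288.7]), array([89.9, 89.3]), 35.1) circ [ 622.4 -289.4] mean [ 0.6223 -0.2885  0.018 ]
canbody top 54 (array([598.9, -74.3]), array([66.1, 22.9]), 79.1) circ [610.1 -76.5] mean [ 0.594  -0.0729  0.0939]
canbody scene 228 (array([642. , -64.9]), array([32. , 69.5]), 40.4) circ [630.7 -74.5] mean [ 0.646  -0.0607  0.0941]
tiny top 421 (array([469.3, -37.6]), array([54.6, 55.2]), 0.0) circ [468.6 -37.4] mean [ 0.4688 -0.0375  0.0203]
tiny scene 227 (array([472. , -37.7]), array([58.6, 54.6]), 36.7) circ [472.1 -37.3] mean [ 0.4725 -0.0369  0.0204]
tinr top 419 (array([ 450., -165.]), array([54.2, 55.8]), 0.2) circ [ 449.9 -165.1] mean [ 0.4496 -0.1648  0.0204]
tinr scene 172 (array([ 451.1, -162. ]), array([59.2, 48.1]), 38.8) circ [ 451.6 -163.9] mean [ 0.4528 -0.1618  0.0208]
ting top 424 (array([ 446.7, -270.1]), array([56.5, 56.6]), 0.2) circ [ 446.7 -269.9] mean [ 0.4464 -0.2695  0.0204]
ting scene 64 (array([ 461.9, -283.6]), array([61.2, 20.6]), 46.1) circ [ 456.6 -278.4] mean [ 0.4637 -0.2806  0.02  ]
tinb top 423 (array([ 470.6, -373. ]), array([54.8, 58.4]), 0.0) circ [ 470.7 -373.2] mean [ 0.4704 -0.3733  0.0205]
tinb scene 179 (array([ 472.9, -375.2]), array([62.4, 58.8]), 14.4) circ [ 473.  -375.6] mean [ 0.475  -0.3729  0.0203]
[0.07686558 0.07827266 0.08042769 0.08269447]
```

>>> {"method": "jog_arm", "body": {
  "travel": [
    [0,0,0.05],
    [0,0,0.1],
    [0,0,0.13],
    [0,0,0.145],
    [0,0,0.145],
    [0,0,0.145],
    [0,0,0.145],
    [0,0,0.145],
    [0,0,0.145],
    [0,0,0.145]
  ],
  "dr": [
    [0,0,0],
    [0,0,0],
    [0,0,0],
    [0,0,0],
    [0,0,0],
    [0,0,0],
    [0,0,0],
    [0,0,0],
    [0,0,0],
    [0,0,0]
  ],
  "claw": [0,0,0,0,0,0,0.5,0.5,0.5,0.5]
}}

```text
time_s: 6.7
tcp_pos: [0.6248, -0.0803, 0.1193]
eef_rot: [180.0, 0.0, -179.9]
contact_force: [-0.3, 0.0, -0.2]
gripper_width: 0.0422
gripper_force: 0.0
```

>>> {"method": "jog_arm", "body": {
  "travel": [
    [0,0,-0.08],
    [0,0,-0.16],
    [0.08,0.02,-0.16],
    [0.18,0.05,-0.16],
    [0.28,0.08,-0.14],
    [0.309,0.086,-0.04],
    [0.309,0.086,0.06],
    [0.309,0.086,0.15],
    [0.309,0.086,0.2],
    [0.309,0.086,0.227]
  ],
  "dr": [
    [0,0,0],
    [0,0,0],
    [0,0,0],
    [0,0,0],
    [0,0,0],
    [0,0,0],
    [0,0,0],
    [0,0,0],
    [0,0,0],
    [0,0,0]
  ],
  "claw": [0.5,0.5,0.5,0.7,0.85,0.85,0.85,0.85,0.85,0.85],
  "newtons": 25
}}

```text
time_s: 7.95
tcp_pos: [0.4697, -0.0377, 0.0044]
eef_rot: [-180.0, -0.1, -179.9]
contact_force: [0.7, -0.2, 0.3]
gripper_width: 0.0749
gripper_force: 0.0
```

>>> {"method": "jog_arm", "body": {
  "travel": [
    [0,0,0],
    [0,0,0],
    [0,0,0],
    [0,0,0],
    [0,0,-0.08],
    [0,0,-0.18],
    [0,-0.06,-0.2],
    [0,-0.16,-0.2],
    [-0.04,-0.26,-0.2],
    [-0.12,-0.34,-0.2]
  ],
  "dr": [
    [0,0,0],
    [0,0,0],
    [0,0,0],
    [0,0,0],
    [0,0,0],
    [0,0,0],
    [0,0,0],
    [0,0,0],
    [0,0,0],
    [0,0,0]
  ],
  "claw": [0,0,0,0,0,0,0,0,0,0],
  "newtons": 25
}}

```text
time_s: 9.2
tcp_pos: [0.53, -0.2092, 0.1063]
eef_rot: [180.0, 0.0, -180.0]
contact_force: [1.8, 1.5, 0.3]
gripper_width: 0.0573
gripper_force: 25.0
```

>>> {"method": "jog_arm", "body": {
  "travel": [
    [-0.08,-0.07,0],
    [-0.16,-0.14,0],
    [-0.181,-0.162,0.03],
    [-0.181,-0.162,0.09],
    [-0.181,-0.162,0.13],
    [-0.181,-0.162,0.16],
    [-0.181,-0.162,0.16],
    [-0.181,-0.162,0.16],
    [-0.181,-0.162,0.16],
    [-0.181,-0.162,0.16]
  ],
  "dr": [
    [0,0,0],
    [0,0,0],
    [0,0,0],
    [0,0,0],
    [0,0,0],
    [0,0,0],
    [0,0,0],
    [0,0,0],
    [0,0,0],
    [0,0,0]
  ],
  "claw": [0,0,0,0,0,0,0,0.8,0.8,0.8]
}}

```text
time_s: 10.45
tcp_pos: [0.6211, -0.2884, 0.0261]
eef_rot: [-180.0, 0.0, -179.9]
contact_force: [-0.3, -0.3, -0.3]
gripper_width: 0.07
gripper_force: 0.0
```

>>> {"method": "jog_arm", "body": {
  "travel": [
    [0,0,-0.06],
    [0,0,-0.14],
    [0,0.04,-0.22],
    [0,0.12,-0.25],
    [0,0.2,-0.25],
    [0,0.22,-0.25],
    [0,0.22,-0.25],
    [0,0.22,-0.25],
    [0,0.22,-0.25],
    [0,0.22,-0.25]
  ],
  "dr": [
    [0,0,0],
    [0,0,0],
    [0,0,0],
    [0,0,0],
    [0,0,0],
    [0,0,0],
    [0,0,0],
    [0,0,0],
    [0,0,0],
    [0,0,0]
  ],
  "claw": [0.85,0.85,0.85,0.85,0.85,0.85,0.85,0.85,0.85,0.85]
}}

```text
time_s: 11.7
tcp_pos: [0.6207, -0.1791, 0.1503]
eef_rot: [-180.0, -0.0, 180.0]
contact_force: [0.2, 0.2, 0.2]
gripper_width: 0.0746
gripper_force: 0.0
```

```bash
cat > tins.py <<'E'
from h import *
# tin centres by lid height + colour, both views
def tins(show_stack=True):
    out={}
    for n in("scene","top"):
        c=cap(n);P=cloud(c);hsv=cv2.cvtColor(c["pixels"],cv2.COLOR_RGB2HSV)
        if n=="top": save(c,"last")
        Z=P[...,2];ok=(c["range_z"]>0)&(Z>.016)&(Z<.11)&(hsv[...,1]>150)&(hsv[...,2]>60)&(P[...,0]>.36)&(P[...,0]<.7)&(P[...,1]<.06)&(P[...,1]>-.5)&~((P[...,0]>.57)&(P[...,1]>-.16))
        for col,a,b in(("red",0,5),("yellow",22,34),("green",45,75),("blue",98,122)):
            m=(ok&(hsv[...,0]>=a)&(hsv[...,0]<=b)).astype(np.uint8)
            k,L,st,_=cv2.connectedComponentsWithStats(m)
            if k>1:
                i=1+st[1:,4].argmax()
                if st[i,4]>25:
                    q=P[L==i]; z=np.percentile(q[:,2],80);q=q[abs(q[:,2]-z)<.004]
                    print(n,col,st[i,4],"z",z.round(3),"circ",np.round(cv2.minEnclosingCircle((q[:,:2]*1000).astype(np.float32))[0],1),"mean",(q.mean(0)*1000).round(1))
tins(); s=r.get_state(); print(s["tcp_pos"].round(4),round(s["time_s"],1))
E
python3 tins.py
```

```text
scene red 117 z 0.022 circ [ 452.8 -164.4] mean [ 452.9 -163.7   21.3]
scene yellow 131 z 0.041 circ [ 618.  -286.7] mean [ 621.6 -286.6   39.2]
top red 285 z 0.022 circ [ 450.4 -165.7] mean [ 450.  -165.4   20.7]
top blue 262 z 0.022 circ [ 472.  -375.2] mean [ 471.5 -375.2   21. ]
[ 0.6207 -0.1788  0.1504] 11.8
```

>>> {"method": "jog_arm", "body": {
  "travel": [
    [0.11,0.01,0],
    [0.22,0.02,0],
    [0.32,0.028,0.02],
    [0.339,0.028,0.1],
    [0.339,0.028,0.2],
    [0.339,0.028,0.27],
    [0.339,0.028,0.292],
    [0.339,0.028,0.292],
    [0.339,0.028,0.292],
    [0.339,0.028,0.292]
  ],
  "dr": [
    [0,0,0],
    [0,0,0],
    [0,0,0],
    [0,0,0],
    [0,0,0],
    [0,0,0],
    [0,0,0],
    [0,0,0],
    [0,0,0],
    [0,0,0]
  ],
  "claw": [0.85,0.85,0.85,0.85,0.85,0.85,0.85,0.85,0,0]
}}

```text
time_s: 13.05
tcp_pos: [0.4522, -0.1645, 0.0057]
eef_rot: [180.0, 0.1, -179.9]
contact_force: [0.5, 0.6, -0.6]
gripper_width: 0.0598
gripper_force: 0.0
```

>>> {"method": "jog_arm", "body": {
  "travel": [
    [0,0,0],
    [0,0,0],
    [0,0,-0.08],
    [0,0,-0.18],
    [-0.06,-0.04,-0.2],
    [-0.14,-0.1,-0.2],
    [-0.22,-0.16,-0.2],
    [-0.3,-0.22,-0.2],
    [-0.336,-0.248,-0.2],
    [-0.336,-0.248,-0.2]
  ],
  "dr": [
    [0,0,0],
    [0,0,0],
    [0,0,0],
    [0,0,0],
    [0,0,0],
    [0,0,0],
    [0,0,0],
    [0,0,0],
    [0,0,0],
    [0,0,0]
  ],
  "claw": [0,0,0,0,0,0,0,0,0,0]
}}

```text
time_s: 14.3
tcp_pos: [0.6199, -0.2893, 0.1037]
eef_rot: [180.0, -0.0, 180.0]
contact_force: [-0.5, 0.1, -1.0]
gripper_width: 0.0575
gripper_force: 25.0
```

Lower 60 mm, release, and rise clear.

>>> {"method": "jog_arm", "body": {
  "travel": [
    [0,0,0.06],
    [0,0,0.1],
    [0,0,0.119],
    [0,0,0.119],
    [0,0,0.119],
    [0,0,0.119],
    [0,0,0.119],
    [0,0,0.06],
    [0,0,-0.03],
    [0,0.08,-0.11]
  ],
  "dr": [
    [0,0,0],
    [0,0,0],
    [0,0,0],
    [0,0,0],
    [0,0,0],
    [0,0,0],
    [0,0,0],
    [0,0,0],
    [0,0,0],
    [0,0,0]
  ],
  "claw": [0,0,0,0,0.85,0.85,0.85,0.85,0.85,0.85]
}}

```text
time_s: 15.55
tcp_pos: [0.6193, -0.2498, 0.1609]
eef_rot: [-180.0, 0.0, 179.9]
contact_force: [1.3, 2.3, 0.8]
gripper_width: 0.0742
gripper_force: 0.0
```

>>> {"method": "jog_arm", "body": {
  "travel": [
    [0,0.08,0],
    [0,0.14,0],
    [0,0.14,0],
    [0,0.14,0],
    [0,0.14,0],
    [0,0.14,0],
    [0,0.14,0],
    [0,0.14,0],
    [0,0.14,0],
    [0,0.14,0]
  ],
  "dr": [
    [0,0,0],
    [0,0,0],
    [0,0,0],
    [0,0,0],
    [0,0,0],
    [0,0,0],
    [0,0,0],
    [0,0,0],
    [0,0,0],
    [0,0,0]
  ],
  "claw": [0.85,0.85,0.85,0.85,0.85,0.85,0.85,0.85,0.85,0.85]
}}

```text
time_s: 16.8
tcp_pos: [0.6193, -0.1783, 0.1596]
eef_rot: [180.0, 0.0, -179.9]
contact_force: [0.4, -0.1, -0.5]
gripper_width: 0.0746
gripper_force: 0.0
```

```bash
sed -i 's/("green",45,75)/("green",45,85)/' tins.py; python3 tins.py
```

```text
scene red 132 z 0.06 circ [ 620.2 -288.6] mean [ 618.5 -286.8   59.2]
scene yellow 28 z 0.033 circ [ 629.3 -278.2] mean [ 637.5 -272.3   32.1]
scene green 31 z 0.023 circ [ 448.2 -258.9] mean [ 448.4 -256.    21.7]
scene blue 32 z 0.023 circ [ 464.8 -365.5] mean [ 463.4 -363.6   21.4]
top red 106 z 0.06 circ [ 607.4 -287.3] mean [ 604.8 -288.4   58.8]
top blue 263 z 0.022 circ [ 471.9 -375.1] mean [ 471.7 -375.    20.9]
[ 0.6193 -0.1783  0.1596] 16.9
```

View pics/last.png

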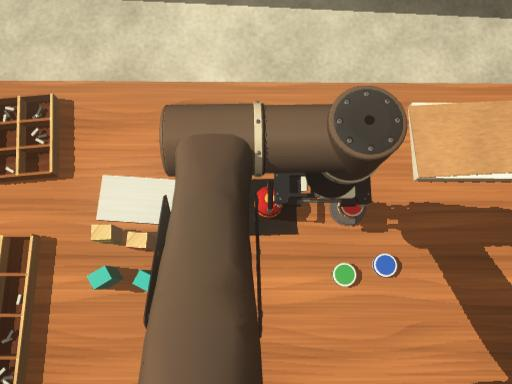

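The picture shows the arm above the mat, green at (345,275) and blue at (386,265) unmoved, and red on the stand at (350,205).

>>> {"method": "jog_arm", "body": {
  "travel": [
    [0.1,-0.05,0],
    [0.2,-0.11,0],
    [0.3,-0.16,0.02],
    [0.343,-0.183,0.1],
    [0.343,-0.183,0.2],
    [0.343,-0.183,0.28],
    [0.343,-0.183,0.31],
    [0.343,-0.183,0.31],
    [0.343,-0.183,0.31],
    [0.343,-0.183,0.31]
  ],
  "dr": [
    [0,0,0],
    [0,0,0],
    [0,0,0],
    [0,0,0],
    [0,0,0],
    [0,0,0],
    [0,0,0],
    [0,0,0],
    [0,0,0],
    [0,0,0]
  ],
  "claw": [0.85,0.85,0.85,0.85,0.85,0.85,0.85,0.85,0,0]
}}

```text
time_s: 18.15
tcp_pos: [0.449, -0.2702, 0.006]
eef_rot: [-180.0, 0.1, -179.9]
contact_force: [0.5, 0.2, 0.3]
gripper_width: 0.06
gripper_force: 0.0
```

>>> {"method": "jog_arm", "body": {
  "travel": [
    [0,0,0],
    [0,0,0],
    [0,0,-0.1],
    [0,0,-0.2],
    [-0.06,-0.006,-0.24],
    [-0.14,-0.015,-0.24],
    [-0.22,-0.024,-0.24],
    [-0.3,-0.032,-0.24],
    [-0.343,-0.037,-0.24],
    [-0.343,-0.037,-0.24]
  ],
  "dr": [
    [0,0,0],
    [0,0,0],
    [0,0,0],
    [0,0,0],
    [0,0,0],
    [0,0,0],
    [0,0,0],
    [0,0,0],
    [0,0,0],
    [0,0,0]
  ],
  "claw": [0,0,0,0,0,0,0,0,0,0]
}}

```text
time_s: 19.4
tcp_pos: [0.6204, -0.2883, 0.124]
eef_rot: [180.0, -0.0, -179.9]
contact_force: [-0.9, -0.5, -0.3]
gripper_width: 0.0574
gripper_force: 25.0
```

>>> {"method": "jog_arm", "body": {
  "travel": [
    [0,0,0.06],
    [0,0,0.1],
    [0,0,0.119],
    [0,0,0.119],
    [0,0,0.119],
    [0,0,0.119],
    [0,0,0.119],
    [0,0,0.06],
    [0,0,-0.03],
    [0,0.06,-0.1]
  ],
  "dr": [
    [0,0,0],
    [0,0,0],
    [0,0,0],
    [0,0,0],
    [0,0,0],
    [0,0,0],
    [0,0,0],
    [0,0,0],
    [0,0,0],
    [0,0,0]
  ],
  "claw": [0,0,0,0,0.85,0.85,0.85,0.85,0.85,0.85]
}}

```text
time_s: 20.65
tcp_pos: [0.6196, -0.2595, 0.1764]
eef_rot: [-180.0, 0.1, 179.9]
contact_force: [0.6, -0.1, -1.4]
gripper_width: 0.0745
gripper_force: 0.0
```

```bash
python3 tins.py
```

```text
scene red 27 z 0.054 circ [ 628.8 -279.4] mean [ 635.9 -270.7   52.8]
scene green 119 z 0.08 circ [ 620.5 -286.1] mean [ 619.6 -286.6   79. ]
top blue 263 z 0.022 circ [ 472.  -375.2] mean [ 471.3 -375.1   21.1]
[ 0.6219 -0.2574  0.18  ] 20.8
```

>>> {"method": "jog_arm", "body": {
  "travel": [
    [0.1,-0.08,0],
    [0.19,-0.15,0],
    [0.27,-0.21,0.02],
    [0.295,-0.232,0.1],
    [0.295,-0.232,0.2],
    [0.295,-0.232,0.29],
    [0.295,-0.232,0.34],
    [0.295,-0.232,0.34],
    [0.295,-0.232,0.34],
    [0.295,-0.232,0.34]
  ],
  "dr": [
    [0,0,0],
    [0,0,0],
    [0,0,0],
    [0,0,0],
    [0,0,0],
    [0,0,0],
    [0,0,0],
    [0,0,0],
    [0,0,0],
    [0,0,0]
  ],
  "claw": [0.85,0.85,0.85,0.85,0.85,0.85,0.85,0.85,0,0]
}}

```text
time_s: 22.0
tcp_pos: [0.4723, -0.3746, 0.0051]
eef_rot: [-180.0, 0.1, -179.9]
contact_force: [-0.4, -0.1, 0.2]
gripper_width: 0.0597
gripper_force: 0.0
```

>>> {"method": "jog_arm", "body": {
  "travel": [
    [0,0,0],
    [0,0,0],
    [0,0,-0.1],
    [0,0,-0.2],
    [-0.03,0.02,-0.28],
    [-0.1,0.06,-0.28],
    [-0.17,0.1,-0.28],
    [-0.24,0.14,-0.28],
    [-0.295,0.172,-0.28],
    [-0.295,0.172,-0.28]
  ],
  "dr": [
    [0,0,0],
    [0,0,0],
    [0,0,0],
    [0,0,0],
    [0,0,0],
    [0,0,0],
    [0,0,0],
    [0,0,0],
    [0,0,0],
    [0,0,0]
  ],
  "claw": [0,0,0,0,0,0,0,0,0,0]
}}

```text
time_s: 23.25
tcp_pos: [0.6208, -0.2869, 0.1438]
eef_rot: [180.0, -0.0, -179.8]
contact_force: [-0.1, 0.2, -1.0]
gripper_width: 0.0574
gripper_force: 25.0
```

>>> {"method": "jog_arm", "body": {
  "travel": [
    [0,0,0.06],
    [0,0,0.1],
    [0,0,0.119],
    [0,0,0.119],
    [0,0,0.119],
    [0,0,0.119],
    [0,0,0.119],
    [0,0,0.06],
    [0,0,-0.03],
    [0,0,-0.1]
  ],
  "dr": [
    [0,0,0],
    [0,0,0],
    [0,0,0],
    [0,0,0],
    [0,0,0],
    [0,0,0],
    [0,0,0],
    [0,0,0],
    [0,0,0],
    [0,0,0]
  ],
  "claw": [0,0,0,0,0.85,0.85,0.85,0.85,0.85,0.85]
}}

```text
time_s: 24.5
tcp_pos: [0.6198, -0.2885, 0.1968]
eef_rot: [-180.0, 0.1, -179.9]
contact_force: [-0.2, -1.3, -0.3]
gripper_width: 0.0742
gripper_force: 0.0
```

>>> {"method": "jog_arm", "body": {
  "travel": [
    [0.02,0.1,0],
    [0.045,0.2,0],
    [0.07,0.3,0],
    [0.09,0.4,0],
    [0.115,0.5,0],
    [0.14,0.6,0],
    [0.16,0.7,0],
    [0.18,0.8,0],
    [0.201,0.87,0],
    [0.201,0.87,0]
  ],
  "dr": [
    [0,0,0],
    [0,0,0],
    [0,0,0],
    [0,0,0],
    [0,0,0],
    [0,0,0],
    [0,0,0],
    [0,0,0],
    [0,0,0],
    [0,0,0]
  ],
  "claw": [0.85,0.85,0.85,0.85,0.68,0.68,0.68,0.68,0.68,0.68]
}}

```text
time_s: 25.75
tcp_pos: [0.518, 0.1487, 0.195]
eef_rot: [180.0, 0.0, -179.8]
contact_force: [-0.0, -0.6, -0.1]
gripper_width: 0.0597
gripper_force: 0.0
```

```bash
python3 tins.py; python3 - <<'E'
from h import *
S=cloud(cap("scene"));T=cloud(cap("top"))
show(T,S,"stack",(.56,.68),(-.34,-.23),(.092,.105))
show(T,S,"canbody",(.57,.70),(-.16,0),(.02,.07))
show(T,S,"handle",(.56,.70),(-.16,0),(.127,.143))
E
```

```text
scene red 27 z 0.053 circ [ 632.3 -277.8] mean [ 638.9 -274.2   52.1]
scene blue 116 z 0.101 circ [ 620.7 -287.1] mean [ 620.5 -286.6   99.4]
top blue 278 z 0.1 circ [ 619.1 -288.6] mean [ 619.  -289.5   98.4]
[0.5184 0.1468 0.1948] 25.9
stack top 461 (array([ 617.6, -287.8]), array([56.1, 56.8]), 87.0) circ [ 617.8 -288.3] mean [ 0.6171 -0.2876  0.0983]
stack scene 242 (array([ 619.4, -288.9]), array([62.7, 56.6]), 50.0) circ [ 617.3 -287.2] mean [ 0.622  -0.2867  0.098 ]
canbody top 85 (array([607.5, -80.9]), array([38.4, 71.7]), 2.4) circ [623.6 -80.2] mean [ 0.5971 -0.0744  0.0474]
canbody scene 351 (array([642.3, -66.4]), array([34.5, 71.1]), 43.1) circ [630.5 -77.5] mean [ 0.6465 -0.0624  0.0452]
handle top 133 (array([623.4, -80.4]), array([61.8,  9.8]), 0.1) circ [623.4 -80.6] mean [ 0.6217 -0.0803  0.1391]
handle scene 125 (array([626.6, -80.2]), array([13.7, 67.1]), 88.8) circ [626.6 -79.9] mean [ 0.6299 -0.0792  0.1373]
```

>>> {"method": "jog_arm", "body": {
  "travel": [
    [-0.002,0,0.1],
    [-0.002,0,0.18],
    [-0.002,0,0.24],
    [-0.002,0,0.275],
    [-0.002,0,0.275],
    [-0.002,0,0.275],
    [-0.002,0,0.275],
    [-0.002,0,0.275],
    [-0.002,0,0.275],
    [-0.002,0,0.275]
  ],
  "dr": [
    [0,0,0],
    [0,0,0],
    [0,0,0],
    [0,0,0],
    [0,0,0],
    [0,0,0],
    [0,0,0],
    [0,0,0],
    [0,0,0],
    [0,0,0]
  ],
  "claw": [0.68,0.68,0.68,0.68,0.68,0,0,0,0,0],
  "newtons": 10
}}

```text
time_s: 27.2
tcp_pos: [0.5203, 0.1469, 0.058]
eef_rot: [180.0, 0.1, -179.9]
contact_force: [-0.2, -0.4, 5.4]
gripper_width: 0.048
gripper_force: 10.0
```

>>> {"method": "jog_arm", "body": {
  "travel": [
    [0,0,-0.004],
    [0,0,-0.008],
    [-0.01,0,-0.008],
    [-0.02,0,-0.008],
    [-0.03,0,-0.008],
    [-0.04,0,-0.008],
    [-0.05,0,-0.008],
    [-0.056,0,-0.008],
    [-0.056,0,-0.008],
    [-0.056,0,-0.008]
  ],
  "dr": [
    [0,0,0],
    [0,0,0.003],
    [0,0,0.006],
    [0,0,0.01],
    [0,0,0.01],
    [0,0,0.01],
    [0,0,0.01],
    [0,0,0.01],
    [0,0,0.01],
    [0,0,0.01]
  ],
  "claw": [0,0,0,0,0,0,0,0,0,0]
}}

```text
time_s: 28.45
tcp_pos: [0.5473, 0.1465, 0.061]
eef_rot: [180.0, -0.0, 176.5]
contact_force: [0.5, 0.3, -1.3]
gripper_width: 0.0482
gripper_force: 10.0
```

```bash
python3 - <<'E'
from h import *
cs=cap("scene");ct=cap("top");save(cs,"s2")
S=cloud(cs);T=cloud(ct)
show(T,S,"A",(.49,.62),(.10,.19),(.07,.1))
cv2.imwrite("pics/s2c.png",cv2.resize(cs["pixels"][170:330,250:420,::-1],None,fx=3.5,fy=3.5))
E
```

```text
A scene 335 (array([553.4, 147.1]), array([84.9, 29.3]), 88.5) circ [553.9 147.1] mean [0.558  0.1471 0.0865]
```

View pics/s2c.png

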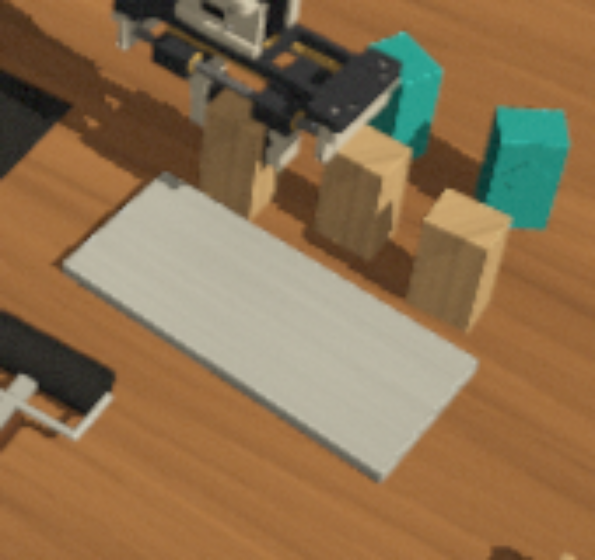

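The crop shows the block held just short of the slab edge. I'll now tip it along an arc about the edge.

>>> {"method": "jog_arm", "body": {
  "travel": [
    [-0.006,0,0],
    [-0.012,0,0],
    [-0.029,0,-0.004],
    [-0.047,0,-0.005],
    [-0.064,0,-0.004],
    [-0.082,0,-0.001],
    [-0.099,0,0.005],
    [-0.114,0,0.013],
    [-0.114,0,0.013],
    [-0.114,0,0.013]
  ],
  "dr": [
    [0,0,0],
    [0,0,0],
    [0,0,0],
    [0,0,0],
    [0,0,0],
    [0,0,0],
    [0,0,0],
    [0,0,0],
    [0,0,0],
    [0,0,0]
  ],
  "claw": [0,0,0,0,0,0,0,0,0,0]
}}

```text
time_s: 29.8
tcp_pos: [0.6045, 0.1431, 0.0544]
eef_rot: [180.0, 0.0, 176.4]
contact_force: [-0.2, -0.2, -1.2]
gripper_width: 0.0482
gripper_force: 10.0
```

```bash
python3 - <<'E'
from h import *
cs=cap("scene")
cv2.imwrite("pics/s3c.png",cv2.resize(cs["pixels"][170:330,250:420,::-1],None,fx=3.5,fy=3.5))
E
```

View pics/s3c.png

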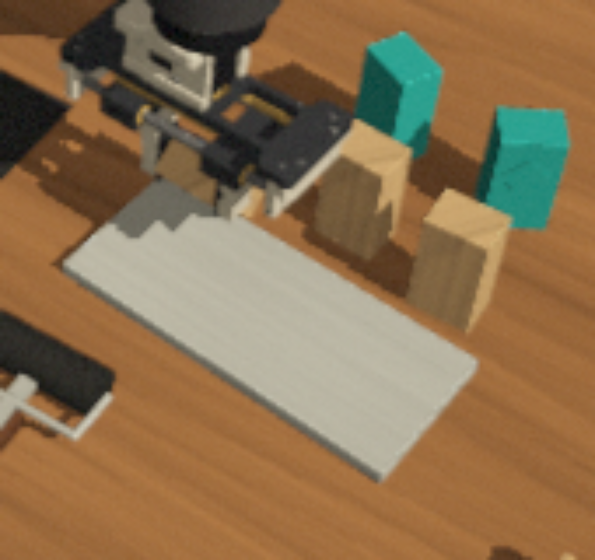

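The block is tipped about 45° over the edge, and its end shows at (185,165) in the crop. I'll continue down.

>>> {"method": "jog_arm", "body": {
  "travel": [
    [-0.014,0,0.01],
    [-0.028,0,0.021],
    [-0.04,0,0.034],
    [-0.05,0,0.049],
    [-0.056,0,0.06],
    [-0.06,0,0.07],
    [-0.063,0,0.076],
    [-0.063,0,0.076],
    [-0.063,0,0.076],
    [-0.063,0,0.076]
  ],
  "dr": [
    [0,0,0],
    [0,0,0],
    [0,0,0],
    [0,0,0],
    [0,0,0],
    [0,0,0],
    [0,0,0],
    [0,0,0],
    [0,0,0],
    [0,0,0]
  ],
  "claw": [0,0,0,0,0,0,0,0,0,0]
}}

```text
time_s: 31.1
tcp_pos: [0.6354, 0.141, 0.0164]
eef_rot: [-180.0, -0.0, 176.5]
contact_force: [-0.6, -1.0, -1.1]
gripper_width: 0.0476
gripper_force: 10.0
```

>>> {"method": "jog_arm", "body": {
  "travel": [
    [0,0,0],
    [0,0,0],
    [0,0,0],
    [0,0,0],
    [0,0,-0.02],
    [0,0,-0.08],
    [0,0,-0.18],
    [0,0,-0.28],
    [-0.1,0,-0.28],
    [-0.1,0,-0.28]
  ],
  "dr": [
    [0,0,0],
    [0,0,0],
    [0,0,0],
    [0,0,0],
    [0,0,0],
    [0,0,0],
    [0,0,0],
    [0,0,0],
    [0,0,0],
    [0,0,0]
  ],
  "claw": [0.65,0.65,0.65,0.65,0.65,0.65,0.65,0.65,0.65,0.65]
}}

```text
time_s: 32.35
tcp_pos: [0.6881, 0.1378, 0.1575]
eef_rot: [180.0, 0.1, 176.4]
contact_force: [-1.6, 0.2, -0.8]
gripper_width: 0.0573
gripper_force: 0.0
```

```bash
cat > blk.py <<'E'
from h import *
cs=cap("scene");ct=cap("top"); S=cloud(cs);T=cloud(ct)
A=np.deg2rad(-3.6);Rz=np.array([[np.cos(A),np.sin(A)],[-np.sin(A),np.cos(A)]])
for k,P in(("T",T),("S",S)):
    q=sel(P,(.49,.7),(.08,.37),(.04,.097))
    q=q[~((q[:,2]>.052)&(q[:,2]<.084))]
    im=np.zeros((300,400),np.uint8); ij=((q[:,0]-.45)*1000).astype(int),((q[:,1])*1000).astype(int); im[ij]=1
    im=cv2.morphologyEx(im,cv2.MORPH_CLOSE,np.ones((7,7)))
    n,L=cv2.connectedComponents(im)
    for i in range(1,n):
        w=q[L[ij]==i]
        if len(w)>60:
            c=rect(w); print("block",k,len(w),c,"z",w[:,2].min().round(3),w[:,2].max().round(3),"slabframe",(Rz@(c[0]-[636,225])).round(1))
cv2.imwrite("pics/b.png",cv2.resize(cs["pixels"][170:330,250:420,::-1],None,fx=3.5,fy=3.5))
s=r.get_state(); print(s["tcp_pos"].round(4),s["eef_rot"].round(1),round(s["time_s"],1))
E
python3 blk.py
```

```text
block T 344 (array([524. , 234.4]), array([48.4, 37.5]), 87.2) z 0.04 0.095 slabframe [-112.4    2.3]
block T 347 (array([541.5, 320.1]), array([37.8, 50. ]), 2.6) z 0.04 0.095 slabframe [-100.3   89. ]
block T 676 (array([601.3, 143.1]), array([49.2, 90.1]), 85.9) z 0.04 0.052 slabframe [-29.5 -83.9]
block S 317 (array([526.2, 233.8]), array([49.4, 40.9]), 87.8) z 0.04 0.094 slabframe [-110.1    1.9]
block S 340 (array([544.6, 319.7]), array([42.6, 48.4]), 2.2) z 0.041 0.094 slabframe [-97.2  88.8]
block S 452 (array([603.5, 145.4]), array([49. , 94.6]), 83.2) z 0.04 0.052 slabframe [-27.4 -81.5]
[0.6855 0.1377 0.1564] [-180.    -0.   176.4] 32.5
```

View pics/b.png

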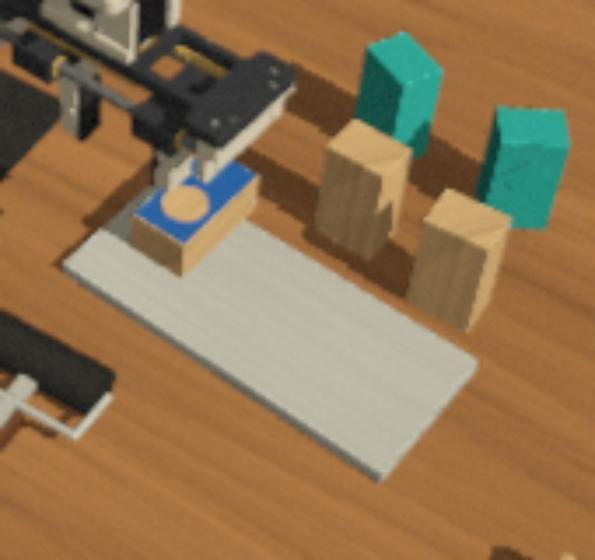

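Block 0 lies flat with its blue face up at (190,205) in the crop. Now the middle block.

>>> {"method": "jog_arm", "body": {
  "travel": [
    [0.1,0.05,0],
    [0.2,0.1,0],
    [0.3,0.15,0],
    [0.332,0.172,0.02],
    [0.332,0.172,0.1],
    [0.332,0.172,0.17],
    [0.332,0.172,0.199],
    [0.332,0.172,0.199],
    [0.332,0.172,0.199],
    [0.332,0.172,0.199]
  ],
  "dr": [
    [0,0,0],
    [0,0,0],
    [0,0,0],
    [0,0,0],
    [0,0,0],
    [0,0,0],
    [0,0,0],
    [0,0,0],
    [0,0,0],
    [0,0,0]
  ],
  "claw": [0.68,0.68,0.68,0.68,0.68,0.68,0.68,0.68,0,0],
  "newtons": 10
}}

```text
time_s: 33.7
tcp_pos: [0.5262, 0.2346, 0.0584]
eef_rot: [179.9, 0.1, 176.5]
contact_force: [0.7, -0.2, 1.9]
gripper_width: 0.0479
gripper_force: 10.0
```

>>> {"method": "jog_arm", "body": {
  "travel": [
    [0,0,-0.004],
    [0,0,-0.008],
    [-0.01,0,-0.008],
    [-0.02,0,-0.008],
    [-0.03,0,-0.008],
    [-0.04,0,-0.008],
    [-0.05,0,-0.008],
    [-0.054,0,-0.008],
    [-0.054,0,-0.008],
    [-0.054,0,-0.008]
  ],
  "dr": [
    [0,0,0],
    [0,0,0],
    [0,0,0],
    [0,0,0],
    [0,0,0],
    [0,0,0],
    [0,0,0],
    [0,0,0],
    [0,0,0],
    [0,0,0]
  ],
  "claw": [0,0,0,0,0,0,0,0,0,0]
}}

```text
time_s: 34.95
tcp_pos: [0.5522, 0.2324, 0.061]
eef_rot: [-180.0, -0.0, 176.5]
contact_force: [0.2, -0.2, -1.2]
gripper_width: 0.0482
gripper_force: 10.0
```

>>> {"method": "jog_arm", "body": {
  "travel": [
    [-0.006,0,0],
    [-0.012,0,0],
    [-0.029,0,-0.004],
    [-0.047,0,-0.005],
    [-0.064,0,-0.004],
    [-0.082,0,-0.001],
    [-0.099,0,0.005],
    [-0.114,0,0.013],
    [-0.114,0,0.013],
    [-0.114,0,0.013]
  ],
  "dr": [
    [0,0,0],
    [0,0,0],
    [0,0,0],
    [0,0,0],
    [0,0,0],
    [0,0,0],
    [0,0,0],
    [0,0,0],
    [0,0,0],
    [0,0,0]
  ],
  "claw": [0,0,0,0,0,0,0,0,0,0]
}}

```text
time_s: 36.2
tcp_pos: [0.6092, 0.2289, 0.0542]
eef_rot: [-180.0, -0.0, 176.4]
contact_force: [0.4, 0.5, -1.5]
gripper_width: 0.0481
gripper_force: 10.0
```

>>> {"method": "jog_arm", "body": {
  "travel": [
    [-0.014,0,0.01],
    [-0.028,0,0.021],
    [-0.04,0,0.034],
    [-0.05,0,0.049],
    [-0.056,0,0.06],
    [-0.06,0,0.07],
    [-0.063,0,0.076],
    [-0.063,0,0.076],
    [-0.063,0,0.076],
    [-0.063,0,0.076]
  ],
  "dr": [
    [0,0,0],
    [0,0,0],
    [0,0,0],
    [0,0,0],
    [0,0,0],
    [0,0,0],
    [0,0,0],
    [0,0,0],
    [0,0,0],
    [0,0,0]
  ],
  "claw": [0,0,0,0,0,0,0,0,0,0]
}}

```text
time_s: 37.45
tcp_pos: [0.6402, 0.2268, 0.0163]
eef_rot: [-180.0, -0.0, 176.5]
contact_force: [0.5, -0.3, -1.8]
gripper_width: 0.048
gripper_force: 10.0
```

>>> {"method": "jog_arm", "body": {
  "travel": [
    [0,0,0],
    [0,0,0],
    [0,0,0],
    [0,0,0],
    [0,0,-0.02],
    [0,0,-0.08],
    [0,0,-0.18],
    [0,0,-0.28],
    [-0.1,0,-0.28],
    [-0.1,0,-0.28]
  ],
  "dr": [
    [0,0,0],
    [0,0,0],
    [0,0,0],
    [0,0,0],
    [0,0,0],
    [0,0,0],
    [0,0,0],
    [0,0,0],
    [0,0,0],
    [0,0,0]
  ],
  "claw": [0.65,0.65,0.65,0.65,0.65,0.65,0.65,0.65,0.65,0.65]
}}

```text
time_s: 38.7
tcp_pos: [0.6928, 0.2236, 0.1574]
eef_rot: [180.0, 0.1, 176.4]
contact_force: [-1.2, -1.5, -1.3]
gripper_width: 0.0569
gripper_force: 0.0
```

```bash
python3 blk.py
```

```text
block T 343 (array([541.9, 319.9]), array([36.6, 49.3]), 3.0) z 0.04 0.096 slabframe [-99.9  88.8]
block T 677 (array([601.5, 143.5]), array([49.7, 90.5]), 86.1) z 0.04 0.052 slabframe [-29.3 -83.5]
block T 678 (array([606.2, 228.6]), array([49.3, 90.2]), 86.8) z 0.04 0.052 slabframe [-30.    1.7]
block S 346 (array([544.8, 319.3]), array([41.9, 49.3]), 2.9) z 0.04 0.094 slabframe [-96.9  88.4]
block S 414 (array([608.5, 228.2]), array([49.3, 92.3]), 86.4) z 0.04 0.052 slabframe [-27.6   1.5]
block S 375 (array([610. , 142.3]), array([49.4, 79.5]), 87.1) z 0.04 0.052 slabframe [-20.8 -84.2]
[0.6904 0.2235 0.1564] [-180.    -0.   176.4] 38.8
```

>>> {"method": "jog_arm", "body": {
  "travel": [
    [0.1,0.05,0],
    [0.2,0.1,0],
    [0.28,0.15,0],
    [0.306,0.173,0.02],
    [0.306,0.173,0.1],
    [0.306,0.173,0.17],
    [0.306,0.173,0.199],
    [0.306,0.173,0.199],
    [0.306,0.173,0.199],
    [0.306,0.173,0.199]
  ],
  "dr": [
    [0,0,-0.006],
    [0,0,-0.012],
    [0,0,-0.018],
    [0,0,-0.018],
    [0,0,-0.018],
    [0,0,-0.018],
    [0,0,-0.018],
    [0,0,-0.018],
    [0,0,-0.018],
    [0,0,-0.018]
  ],
  "claw": [0.68,0.68,0.68,0.68,0.68,0.68,0.68,0.68,0,0],
  "newtons": 10
}}

```text
time_s: 40.05
tcp_pos: [0.544, 0.3203, 0.0585]
eef_rot: [179.9, 0.1, -177.1]
contact_force: [0.3, 0.4, 1.1]
gripper_width: 0.048
gripper_force: 10.0
```

>>> {"method": "jog_arm", "body": {
  "travel": [
    [0,0,-0.004],
    [0,0,-0.008],
    [-0.005,0,-0.008],
    [-0.01,0,-0.008],
    [-0.016,0,-0.008],
    [-0.022,-0.002,-0.008],
    [-0.028,-0.003,-0.008],
    [-0.028,-0.003,-0.008],
    [-0.028,-0.003,-0.008],
    [-0.028,-0.003,-0.008]
  ],
  "dr": [
    [0,0,0],
    [0,0,0.004],
    [0,0,0.008],
    [0,0,0.012],
    [0,0,0.016],
    [0,0,0.018],
    [0,0,0.018],
    [0,0,0.018],
    [0,0,0.018],
    [0,0,0.018]
  ],
  "claw": [0,0,0,0,0,0,0,0,0,0]
}}

```text
time_s: 41.3
tcp_pos: [0.5572, 0.3189, 0.0611]
eef_rot: [180.0, 0.0, 176.5]
contact_force: [0.8, -0.5, -1.8]
gripper_width: 0.048
gripper_force: 10.0
```

>>> {"method": "jog_arm", "body": {
  "travel": [
    [-0.006,0,0],
    [-0.012,0,0],
    [-0.029,0,-0.004],
    [-0.047,0,-0.005],
    [-0.064,0,-0.004],
    [-0.082,0,-0.001],
    [-0.099,0,0.005],
    [-0.114,0,0.013],
    [-0.114,0,0.013],
    [-0.114,0,0.013]
  ],
  "dr": [
    [0,0,0],
    [0,0,0],
    [0,0,0],
    [0,0,0],
    [0,0,0],
    [0,0,0],
    [0,0,0],
    [0,0,0],
    [0,0,0],
    [0,0,0]
  ],
  "claw": [0,0,0,0,0,0,0,0,0,0]
}}

```text
time_s: 42.55
tcp_pos: [0.6141, 0.3153, 0.0542]
eef_rot: [-180.0, -0.0, 176.4]
contact_force: [-0.3, -0.4, -1.1]
gripper_width: 0.048
gripper_force: 10.0
```

>>> {"method": "jog_arm", "body": {
  "travel": [
    [-0.014,0,0.01],
    [-0.028,0,0.021],
    [-0.04,0,0.034],
    [-0.05,0,0.049],
    [-0.056,0,0.06],
    [-0.06,0,0.07],
    [-0.063,0,0.076],
    [-0.063,0,0.076],
    [-0.063,0,0.076],
    [-0.063,0,0.076]
  ],
  "dr": [
    [0,0,0],
    [0,0,0],
    [0,0,0],
    [0,0,0],
    [0,0,0],
    [0,0,0],
    [0,0,0],
    [0,0,0],
    [0,0,0],
    [0,0,0]
  ],
  "claw": [0,0,0,0,0,0,0,0,0,0]
}}

```text
time_s: 43.8
tcp_pos: [0.6451, 0.3133, 0.0163]
eef_rot: [-180.0, -0.0, 176.5]
contact_force: [-0.3, 0.2, -2.1]
gripper_width: 0.048
gripper_force: 10.0
```

>>> {"method": "jog_arm", "body": {
  "travel": [
    [0,0,0],
    [0,0,0],
    [0,0,0],
    [0,0,0],
    [0,0,-0.02],
    [0,0,-0.08],
    [0,0,-0.18],
    [0,0,-0.28],
    [0,0,-0.38],
    [0,0,-0.4]
  ],
  "dr": [
    [0,0,0],
    [0,0,0],
    [0,0,0],
    [0,0,0],
    [0,0,0],
    [0,0,0],
    [0,0,0],
    [0,0,0],
    [0,0,0],
    [0,0,0]
  ],
  "claw": [0.65,0.65,0.65,0.65,0.65,0.65,0.65,0.65,0.65,0.65]
}}

```text
time_s: 45.05
tcp_pos: [0.6473, 0.3143, 0.2226]
eef_rot: [179.7, 0.4, 176.5]
contact_force: [0.1, 0.6, -0.8]
gripper_width: 0.0566
gripper_force: 0.0
```

>>> {"method": "jog_arm", "body": {
  "travel": [
    [0.1,0,-0.05],
    [0.2,0,-0.1],
    [0.3,0,-0.1],
    [0.36,0,-0.1],
    [0.36,0,-0.1],
    [0.36,0,-0.1],
    [0.36,0,-0.1],
    [0.36,0,-0.1],
    [0.36,0,-0.1],
    [0.36,0,-0.1]
  ],
  "dr": [
    [0,0,0],
    [0,0,0],
    [0,0,0],
    [0,0,0],
    [0,0,0],
    [0,0,0],
    [0,0,0],
    [0,0,0],
    [0,0,0],
    [0,0,0]
  ],
  "claw": [0.65,0.65,0.65,0.65,0.65,0.65,0.65,0.65,0.65,0.65]
}}

```text
time_s: 46.3
tcp_pos: [0.4661, 0.3245, 0.2664]
eef_rot: [-180.0, -0.0, 176.4]
contact_force: [0.5, -0.3, -0.7]
gripper_width: 0.0571
gripper_force: 0.0
```

```bash
python3 blk.py; python3 tins.py; python3 - <<'E'
from h import *
cs=cap("scene");save(cs,"s9");S=cloud(cs);T=cloud(cap("top"))
for i in range(4): show(T,S,"stack%d"%i,(.57,.67),(-.34,-.23),(.022+.02*i,.034+.02*i))
show(T,S,"handle",(.56,.70),(-.16,0),(.127,.143))
E
```

```text
block T 679 (array([601.4, 143. ]), array([48.7, 90.1]), 86.2) z 0.04 0.052 slabframe [-29.4 -84. ]
block T 686 (array([606.4, 228.3]), array([49. , 90.5]), 85.9) z 0.04 0.052 slabframe [-29.7   1.4]
block T 688 (array([611.5, 315.3]), array([50.8, 90. ]), 86.2) z 0.04 0.052 slabframe [-30.1  88.6]
block S 550 (array([603.6, 141.9]), array([50.9, 94.1]), 87.4) z 0.04 0.052 slabframe [-27.1 -85. ]
block S 616 (array([607.8, 228.2]), array([49.4, 95.5]), 87.2) z 0.04 0.052 slabframe [-28.3   1.4]
block S 677 (array([613. , 314.5]), array([50.7, 94.4]), 87.6) z 0.04 0.052 slabframe [-28.6  87.9]
[0.466  0.3245 0.2665] [-180.    -0.   176.4] 46.4
scene red 27 z 0.054 circ [ 630.4 -277.6] mean [ 636.2 -271.5   52.8]
scene yellow 27 z 0.032 circ [ 628.6 -279.2] mean [ 635.1 -271.9   31.3]
scene blue 116 z 0.1 circ [ 620.8 -286.6] mean [ 620.7 -287.1   99. ]
top blue 278 z 0.1 circ [ 618.6 -288.9] mean [ 618.8 -289.1   98.6]
[0.4659 0.3246 0.2666] 46.5
stack0 top 29 (array([ 610.2, -283.4]), array([80. , 42.6]), 41.0) circ [ 619.1 -293.6] mean [ 0.6018 -0.2773  0.0271]
stack0 scene 68 (arra
[... 352 characters left out ...]
8 (array([ 606.3, -271.8]), array([54. , 17.9]), 33.4) circ [ 611.3 -279.3] mean [ 0.6015 -0.2708  0.0683]
stack2 scene 64 (array([ 631.7, -276. ]), array([25.4, 56.1]), 48.2) circ [ 623.2 -285.4] mean [ 0.6341 -0.2725  0.0677]
stack3 top 29 (array([ 606.3, -281. ]), array([57.1, 31.1]), 58.6) circ [ 617.3 -287.7] mean [ 0.6055 -0.2697  0.0883]
stack3 scene 69 (array([ 625.2, -278. ]), array([38.7, 52.9]), 76.5) circ [ 623.1 -285.6] mean [ 0.6337 -0.2721  0.0887]
handle top 136 (array([623.4, -80.4]), array([62.1,  9.8]), 0.1) circ [623.4 -82.5] mean [ 0.6228 -0.0804  0.1394]
handle scene 124 (array([625. , -80.8]), array([15.7, 68.2]), 89.9) circ [625.  -80.5] mean [ 0.63   -0.0792  0.137 ]
```

View pics/s9.png

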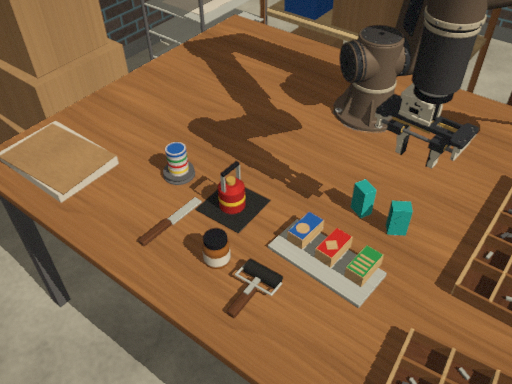

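The final view shows the four tins neatly stacked at (177,160) and the can upright on the mat at (231,195). The blocks lie flat with patterns up at (307,230), (335,247) and (365,266), the bystanders are untouched, and the arm is clear.

```bash
python3 -c "
from plant import r
print(r.close_job())"
```

```text
the job is handed in; nothing more can be done
None
```

Job handed in at about 46 s: the can stands on the mat, all four tins are in one centred stack on the stand, and all three blocks lie flat, patterned face up, on the slab, with the jar, roller, knife and turquoise look-alikes left alone; no verdict came back.

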